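Push two stray tea glasses into their rings on the ledge

ROBOT

A 6-joint arm with a two-finger parallel gripper is mounted at the origin on the work surface. World frame = base frame: x ahead of the robot, y to its left, z up, the work surface at z = 0. Lengths are in m, angles in rad, forces in N, time in s.
With the tool pointing down it reaches from about 0.225 to 0.875 m from the base axis. Payload 3.4 kg.
Tool frame: the origin (TCP) lies at the very end of the fingers, on their centre line; the grasp point (between the pads) lies 19 mm behind it; z points along the fingers, x is the direction in which the jaws open and shut, and the axes are right-handed (so a half turn about z gives the same grasp; the last joint's range is limited). The gripper opens to 85 mm and grips with 20 to 120 N. Pads are 22 mm wide; open, the fingers measure 114 mm over their backs; the gripper's body (76 mm by 85 mm) begins 54 mm behind the grasp point. The pads swing forward as they close: fully open they stand 13 mm farther back than shut.
Start: joints at [-1.395, 0.276, 1.505, -0, 1.361, -0.121], TCP at [0.168, -0.55, 0.198] pointing down, gripper open.
Joint ranges: [-2.89, 2.89], [-0.75, 2.08], [0.22, 2.7], [-1.18, 4.32], [0.11, 2.71], [-2.7, 2.7]. Speed limits (rad/s): [2.57, 2.57, 3.14, 3.14, 3.14, 3.14].

INTERFACE

Orientations are given as a unit quaternion [w, x, y, z].
In Python, from rig import manip gives the robot as it stands.
- The arm moves only by the tool carry_out, never from a script. Its argument "series" is a list of rows, each a list of 2 entries, a list of its own where there are three numbers: the shift along the tool's x, y, z in mm, then the turn about the tool's z in degrees. A call has 1 to 10 rows; each row shifts and turns the pose as measured when the row begins, along the tool's axes as they then stand; what a row does not reach is not made up. A row lasts 1/12 s, in which the tool goes at most 41.7 mm and 7.16 degrees, less where a joint would pass 70% of its speed; a pose out of reach is approached as far as the arm can. A call is refused whole if a number of a shift passes 41.7 or a number of a turn 7.16, either way. A call with a gripper value outside its range is refused whole. "fingers" is the finger opening in mm, from 0 to 85.4, set as the call begins (left out, the last holds). The fingers move at their own pace and stop on an object; "squeeze" is the grip in N (left out, the last holds). Time passes only in rows, so rows that do not move let the fingers close. It gives the time, the measured TCP pose, the force and the opening at its end, in the units of the state.
- manip.get_state(): the state, without advancing time (a new reading comes with each control period).
- manip.get_image(name): name is "scene" or "top"; returns a dict with "frame" (480x640x3 uint8, blue, green, red), "K" (3x3 intrinsics, pixels), "rvec" (rotation vector, rad) and "tvec" (3), from world to camera coordinates, as OpenCV has them. Camera axes: x right, y down, z forward; pixel columns grow to the right and rows downward; lengths in m; the calibration is good to about 2 mm. A picture is of the moment at which its call begins. There is no depth.
- manip.sign_off(): hands the job in, once; it reports no verdict.
The state is a dict: "clock": time; "qpos": joint angles; "qd": joint speeds; "effort": joint torques, N m; "position": TCP position; "ee_rot": TCP orientation; "contact_force": force on the tool from outside, world axes, zero at the start; "moment": the same for the moment, N m; "width": finger opening in m.
Only numpy, scipy, OpenCV 4.12 (cv2) and the standard library are available. Lean on these libraries where they do the work, as an engineer would, in place of code of your own. Each camera call takes 0.05 s, during which the arm holds its last target. There are 200 camera calls.

TASK

Four rings are inlaid in a row in the ledge: two have a tea glass standing in them and two are empty, while two more glasses stand out of line on the robot's side of the row. Push each of these two stray glasses along the ledge into an empty ring, so that its foot stands upright wholly inside the ring and every ring has one glass. Only push them gently with the fingers: do not pinch, lift or tip any glass, and leave the two glasses already in place and everything else on the ledge where they are.

Things in the scene. Friction and masses are not known exactly. Their poses are not given: they have to be found in the camera images.
- stray_right: clear etched tea glass, open at the top, standing upright, 72 mm tall, 0.10 to 0.20 kg; round: 52 mm across the foot, widest 58 mm between 24 and 36 mm above the ledge, narrowing to 53 mm at the rim; wall 3 mm; smooth enough to slide on the ledge without tipping when pushed at or below its widest part; origin at the centre of its underside, z up; one of the two glasses out of line, on the robot's right (-y), nearer the robot than the row
- stray_left: clear etched tea glass, open at the top, standing upright, 72 mm tall, 0.10 to 0.20 kg; round: 52 mm across the foot, widest 58 mm between 24 and 36 mm above the ledge, narrowing to 53 mm at the rim; wall 3 mm; smooth enough to slide on the ledge without tipping when pushed at or below its widest part; origin at the centre of its underside, z up; the other glass out of line, on the robot's left (+y), nearer the robot than the row
- ring_right: one of the two empty ring marks of the row: a thin brass circle (76 mm inside, 84 mm outside diameter) with a small dot at its centre, flush with the ledge, nothing to catch on; origin at the centre of the circle, on the ledge; it is one of the two right-hand (-y) rings of the row, either the end one or the inner one
- ring_left: one of the two empty ring marks of the row: a thin brass circle (76 mm inside, 84 mm outside diameter) with a small dot at its centre, flush with the ledge, nothing to catch on; origin at the centre of the circle, on the ledge; it is one of the two left-hand (+y) rings of the row, either the end one or the inner one
- inlay: tiled strip 440 x 96 mm, flush with the ledge (nothing to catch on), fixed, that carries the four rings; origin at its centre on the ledge, its y axis runs along the row (roughly to the robot's left), its x axis across the row away from the robot; ring centres at y = -157.5, -52.5, +52.5 and +157.5 mm on its y axis (105 mm apart)
- seated_right: clear etched tea glass, open at the top, standing upright, 72 mm tall, 0.10 to 0.20 kg; round: 52 mm across the foot, widest 58 mm between 24 and 36 mm above the ledge, narrowing to 53 mm at the rim; wall 3 mm; smooth enough to slide on the ledge without tipping when pushed at or below its widest part; origin at the centre of its underside, z up; stands in the other right-hand ring and must stay there
- seated_left: clear etched tea glass, open at the top, standing upright, 72 mm tall, 0.10 to 0.20 kg; round: 52 mm across the foot, widest 58 mm between 24 and 36 mm above the ledge, narrowing to 53 mm at the rim; wall 3 mm; smooth enough to slide on the ledge without tipping when pushed at or below its widest part; origin at the centre of its underside, z up; stands in the other left-hand ring and must stay there
- jar: red plastic sugar jar with a twist cap, 68 mm diameter, 78 mm tall, 0.25 kg, loose, between the robot and the row, to be left alone; origin at the centre of its underside
- teapot: empty stainless teapot, lid flipped upright, belly 130 mm across, spout and handle span about 235 mm along its y axis, 198 mm tall, loose, left of the work, to be left alone; origin at the centre of its underside
- coaster: round wooden coaster, 96 mm diameter, 9 mm thick, loose, right of the work, to be left alone; origin at the centre of its underside
- spoon: steel teaspoon 134 mm long, about 6 mm high, lying on the ledge along its own x axis, right of the row, to be left alone; origin 64 mm from the bowl end
- bowl: terracotta bowl, 110 mm across, 45 mm high, loose, beyond the row on the left, to be left alone; origin at the centre of its underside
Things that resemble listed ones, but are neither listed nor needed, are in the scene too. Leave any blue look-alike of the stray_left alone.

How it is judged:
By the outcome, as a careful person would: the job done as asked, in the order asked, and still so for the second after the job is handed in, with the robot touching nothing.
It also fails if it takes over 67 s, if anything falls off the work surface, if the arm or the gripper's body presses on something with over 40 N, if the wrist force passes 120 N, or if a joint passes its speed limit or range.

## Working session

There is one attempt and no reset: what is moved stays moved. The work goes in short steps, Python scripts to look and compute and a tool call to move; the robot and the scene stay as the last step left them, time stands still between calls to the robot, and variables do not carry over. Pictures are saved under pics/ and viewed, about 8 in all and at most 12, crops included, and the job is handed in when it is done.

Besides the shell and the picture viewer there is one more tool, called as name([rows], argument=value, ...), one row to a line, values as JSON. carry_out: Moves the arm, as the interface text tells. Its arguments: {"type":"object","properties":{"series":{"type":"array","items":{"type":"array"}},"fingers":{"type":"number"},"squeeze":{"type":"number"}},"required":["series"]}

```bash
mkdir -p pics; ls; cat > h.py <<'E'
import numpy as np, cv2
from rig import manip
def cam(n):
    d=manip.get_image(n); R=cv2.Rodrigues(np.array(d["rvec"],float))[0]
    return d["frame"],np.array(d["K"]),R,np.array(d["tvec"],float).ravel()
def ray(c,u,v,z=0):
    _,K,R,t=c; o=-R.T@t; d=R.T@np.linalg.inv(K)@[u,v,1]
    return (o+d*(z-o[2])/d[2])[:2]
def proj(c,p):
    q=c[1]@(c[2]@np.array(p,float)+c[3]); return q[:2]/q[2]
E
python3 - <<'E'
from h import *
for n in("top","scene"):
    c=cam(n); cv2.imwrite(f"pics/{n}0.png",c[0]); print(n,-c[2].T@c[3],c[1][0,0])
s=manip.get_state(); print(s)
E
```

```text
pics
top [0.41394881 0.02510537 1.17931619] 521.5674128482113
scene [ 1.10116141 -0.1611597   0.80428308] 434.1083564264087
{'clock': 0.1, 'qpos': array([-1.39501936e+00,  2.76536280e-01,  1.50602274e+00, -3.65530226e-06,
        1.36071367e+00, -1.20974775e-01]), 'qd': array([ 1.07274305e-04, -1.96187740e-03, -9.96175264e-04, -1.18116292e-03,
       -6.56911190e-05, -9.54811117e-04]), 'effort': array([ 1.55795624e-03, -4.17699659e+01, -2.46405870e+01, -2.02393412e-04,
        5.86210968e-03, -5.06218768e-06]), 'position': array([ 0.16805129, -0.54933065,  0.19701723]), 'ee_rot': array([-5.76185079e-04,  8.03870417e-01, -5.94803873e-01, -6.11258847e-04]), 'contact_force': array([ 0.74942178, -0.71967096,  0.19507008]), 'moment': array([ 0.00430584, -0.02370399, -0.03977157]), 'width': 0.08538873751038695}
```

View pics/top0.png

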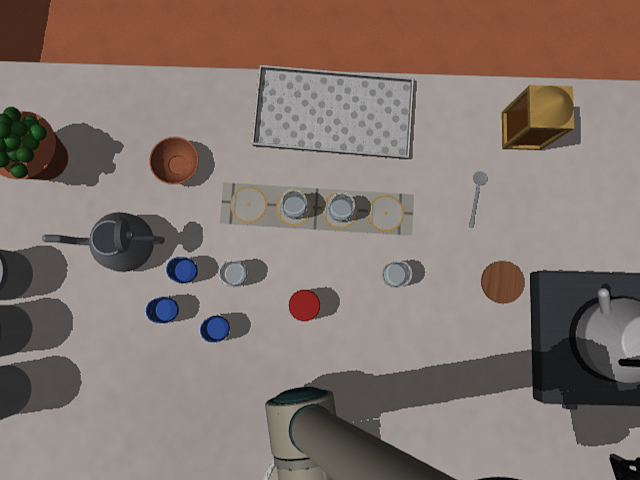

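View pics/scene0.png

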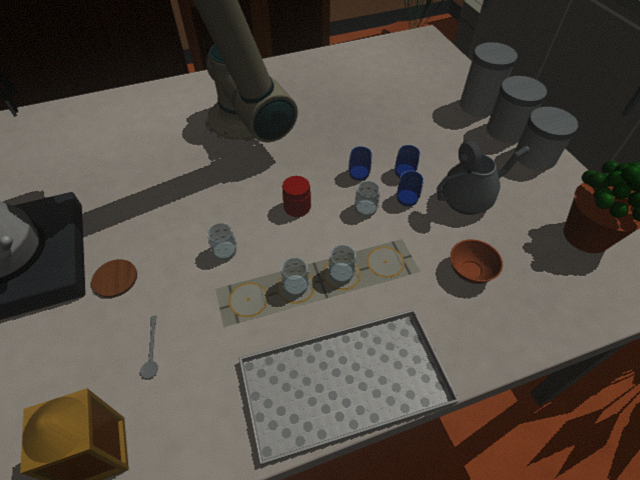

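Top view: the empty rings are the two end ones, at (248,204) left and (386,212) right. The seated glasses are at (294,205) and (341,208). Candidates for the strays are the clear glasses at (233,273) left and (397,273) right. The blue look-alikes at (183,270), (163,310) and (215,328) are to be left alone, and the jar is at (305,305).

```bash
python3 - <<'E'
from h import *
c=cam("top"); f=c[0]
hsv=cv2.cvtColor(f,cv2.COLOR_BGR2HSV)
print(hsv[300,450],hsv[204,232:236].tolist(),hsv[270,225:245:3].tolist())
m=cv2.inRange(hsv,(12,70,90),(32,255,255)); m[:180]=0;m[240:]=0;m[:,:218]=0;m[:,416:]=0
P=[]
for u0 in(248,386):
    v,u=np.nonzero(m); k=abs(u-u0)<24; u,v=u[k],v[k]
    w=np.array([ray(c,a,b) for a,b in zip(u,v)])
    from scipy.optimize import least_squares
    r=least_squares(lambda p:np.hypot(*(w-p[:2]).T)-.04,[*w.mean(0)],loss="soft_l1",f_scale=.003)
    print(u0,len(u),r.x,np.std(np.hypot(*(w-r.x).T)-.04)); P.append(r.x)
print(np.linalg.norm(P[0]-P[1]),"expect .315")
a=cv2.resize(f[235:310,190:290],None,fx=4,fy=4,interpolation=cv2.INTER_CUBIC)
b=cv2.resize(f[235:310,350:450],None,fx=4,fy=4,interpolation=cv2.INTER_CUBIC)
d=cv2.resize(f[170:245,200:400],None,fx=4,fy=4,interpolation=cv2.INTER_CUBIC)
cv2.imwrite("pics/crop1.png",np.vstack([np.hstack([a,b]),d]))
E
```

```text
[  8  19 161] [[21, 36, 148], [23, 7, 142], [19, 16, 130], [21, 14, 124]] [[90, 5, 142], [97, 16, 142], [103, 16, 144], [100, 16, 144], [101, 14, 144], [103, 16, 145], [99, 22, 154]]
248 224 [0.62727628 0.17037485] 0.0078268058340122
386 210 [ 0.61582827 -0.14501659] 0.008377000267384652
0.31559913764702774 expect .315
```

View pics/crop1.png

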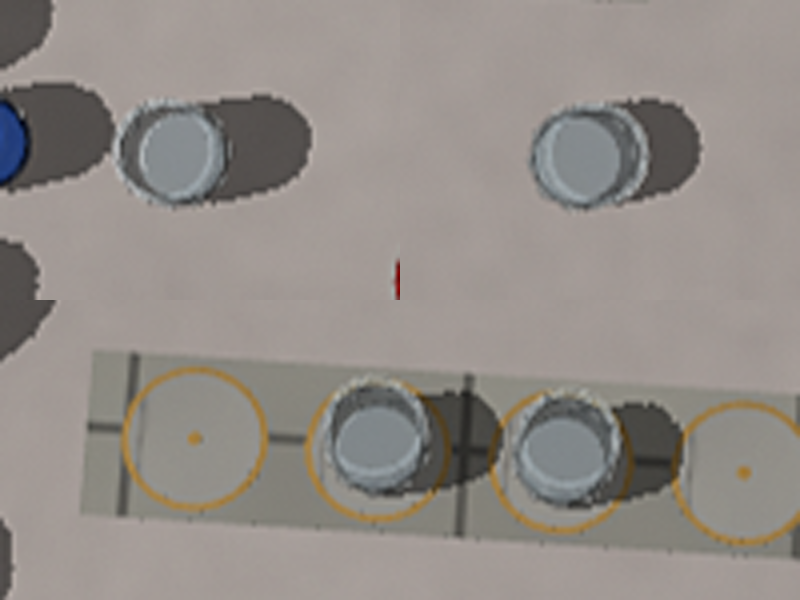

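The crop confirms both strays are clear glasses, with inner floor discs near (235,273) and (396,274). The ring dots at (248.5,204.5) and (385.6,213) agree with the fitted ring centres. Next I measure the strays in both views.

```bash
python3 - <<'E'
from h import *
for n,cs in(("top",{"L":(235,273),"R":(396,274),"sL":(294,205),"sR":(341,208)}),("scene",{"L":(367,200),"R":(222,243)})):
    c=cam(n); hsv=cv2.cvtColor(c[0],cv2.COLOR_BGR2HSV)
    m=cv2.inRange(hsv,(85,3,60),(125,70,255))
    m=cv2.morphologyEx(m,cv2.MORPH_CLOSE,np.ones((3,3)))
    N,lab,st,ce=cv2.connectedComponentsWithStats(m)
    for k,(u,v) in cs.items():
        i=lab[v,u]; 
        pts=cv2.findContours((lab==i).astype(np.uint8),0,1)[0][0]
        print(n,k,st[i],ce[i])
        # silhouette check: model hull bbox centre vs. observed, solved for base xy
        h=cv2.convexHull(pts)[:,0]; b=np.array([h[:,0].min(),h[:,1].min(),h[:,0].max()+1,h[:,1].max()+1],float)-.5
        t=np.linspace(0,6.28,60)
        def box(p):
            q=np.array([proj(c,[p[0]+r*np.cos(a),p[1]+r*np.sin(a),z]) for r,z in((.026,0),(.029,.024),(.029,.036),(.0265,.072)) for a in t])
            return np.r_[q.min(0),q.max(0)]-b
        from scipy.optimize import least_squares
        r=least_squares(box,ray(c,u,v,.03)); print("   base",r.x.round(4),r.fun.round(1))
E
```

```text
top L [219 260  29  27 526] [232.99429658 272.95057034]
   base [0.4676 0.1918] [ 0.   0.1 -0.  -0.1]
top R [382 261  30  26 595] [396.74621849 273.60840336]
   base [ 0.4756 -0.1637] [ 0.3 -0.3 -0.3  0.4]
top sL [280 192  27  27 545] [293.51192661 204.04954128]
   base [0.6205 0.0664] [ 0.4 -1.  -0.4  1.1]
top sR [328 194  27  27 546] [340.84981685 207.15934066]
   base [ 0.6189 -0.0404] [ 0.3 -1.  -0.2  1. ]
scene L [356 188  23  26 322] [365.53726708 203.2826087 ]
   base [0.4742 0.1892] [-1.2 -5.5  1.1  5.2]
scene R [210 235  26  23 356] [223.1488764  247.37640449]
   base [ 0.49   -0.1643] [-1.7 -7.9  1.8  7.5]
```

carry_out([
  [[0, 0, 0], 4.7],
  [[0, 0, 0], 4.7],
  [[-28, -25, 0], 0],
  [[-28, -25, 0], 0],
  [[-28, -25, 0], 0],
  [[-28, -25, 0], 0],
  [[-28, -25, 0], 0],
  [[-28, -25, 0], 0],
  [[-28, -25, 0], 0],
  [[-28, -25, 0], 0],
], fingers=40)

```text
clock: 1.08
position: [0.341, -0.301, 0.1941]
ee_rot: [0.001, 0.745, -0.667, 0.0]
contact_force: [0.6, 0.8, 0.7]
width: 0.0397
```

```bash
cat >> h.py <<'E'
from scipy.spatial.transform import Rotation as Ro
def goto(p,phi):
    "tool-frame mm shift (after the turn) to world p, pushing heading phi deg"
    s=manip.get_state(); w,x,y,z=s["ee_rot"]; R=Ro.from_quat([x,y,z,w]).as_matrix()
    h=np.degrees(np.arctan2(-R[1,1],-R[0,1])); a=np.radians(phi)
    X=np.array([[np.sin(a),-np.cos(a),0],[-np.cos(a),-np.sin(a),0],[0,0,-1]])
    print("t",s["clock"],"pos",s["position"].round(4),"heading",h.round(2),"tilt",R[:,2].round(3),"F",s["contact_force"].round(1),"w",s["width"])
    print("turn",(h-phi).round(2),"shift",(X@(np.array(p)-s["position"])*1000).round(1))
E
python3 -c "
from h import *
goto([.421,-.171,.198],7.6)"
```

```text
t 1.0833 pos [ 0.341  -0.301   0.1941] heading 6.29 tilt [-0.002 -0.002 -1.   ] F [0.6 0.8 0.7] w 0.03971940133579977
turn -1.31 shift [-118.3  -96.5   -3.9]
```

carry_out([
  [[0, 0, 0], -1.3],
  [[-24, -19.5, 0], 0],
  [[-24, -19.5, 0], 0],
  [[-24, -19.5, 0], 0],
  [[-24, -19.5, 0], 0],
  [[-18, -15, 0], 0],
  [[0, 0, 0], 0],
])

```text
clock: 1.67
position: [0.423, -0.1642, 0.1944]
ee_rot: [-0.0, 0.756, -0.655, 0.001]
contact_force: [-1.0, -0.1, 0.5]
width: 0.0401
```

```bash
python3 -c "
from h import *
goto([.421,-.171,.015],7.6)"
```

```text
t 1.6667 pos [ 0.423  -0.1642  0.1944] heading 8.16 tilt [ 0.002 -0.001 -1.   ] F [-1.  -0.1  0.5] w 0.04010151767966405
turn 0.56 shift [  6.4   2.9 179.4]
```

carry_out([
  [[6.4, 3, 0], 0.5],
  [[0, 0, 0], 0],
  [[0, 0, 25], 0],
  [[0, 0, 25], 0],
  [[0, 0, 25], 0],
  [[0, 0, 25], 0],
  [[0, 0, 25], 0],
  [[0, 0, 25], 0],
  [[0, 0, 15], 0],
  [[0, 0, 0], 0],
])

```text
clock: 2.5
position: [0.4199, -0.1866, 0.026]
ee_rot: [0.002, 0.749, -0.662, 0.007]
contact_force: [-0.5, 0.4, 0.2]
width: 0.0399
```

```bash
python3 - <<'E'
from h import *
goto([.421,-.171,.015],7.6)
a=cam("top")[0][170:330,330:450]; b=cam("scene")[0][180:340,160:310]
cv2.imwrite("pics/c2.png",cv2.resize(np.hstack([a,b]),None,fx=2.9,fy=2.9,interpolation=cv2.INTER_CUBIC))
E
```

```text
t 2.5 pos [ 0.4199 -0.1866  0.026 ] heading 7.04 tilt [ 0.008 -0.012 -1.   ] F [-0.5  0.4  0.2] w 0.039855879674673515
turn -0.56 shift [-15.4  -3.2  11. ]
```

View pics/c2.png

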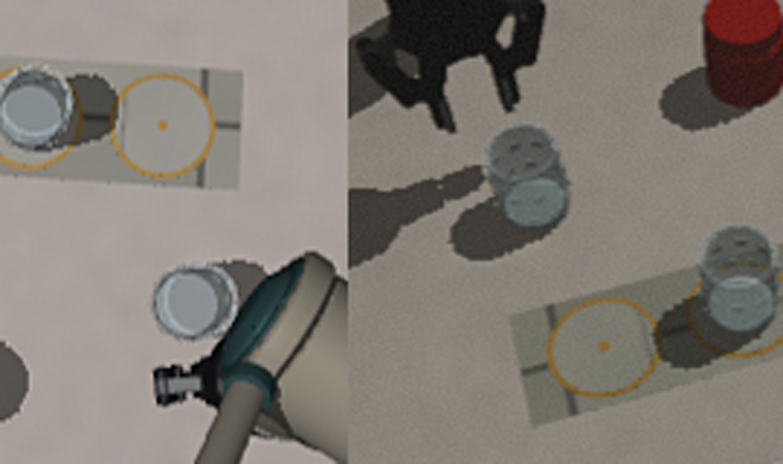

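The fingers straddle behind the right stray, which is still standing untouched. The descent drifted about 15 mm in y, so I'll correct that.

carry_out([
  [[-8, 0, 5], -0.3],
  [[-7, 0, 5], -0.3],
  [[0, 0, 0], 0],
  [[0, 0, 0], 0],
])

```text
clock: 2.93
position: [0.4224, -0.1745, 0.021]
ee_rot: [0.001, 0.752, -0.659, 0.013]
contact_force: [-0.1, 1.4, 0.3]
width: 0.0403
```

```bash
python3 -c "
from h import *
goto([.421,-.171,.015],7.6)"
```

```text
t 2.9333 pos [ 0.4224 -0.1745  0.021 ] heading 7.56 tilt [ 0.019 -0.018 -1.   ] F [-0.1  1.4  0.3] w 0.04026353069674609
turn -0.04 shift [-3.7  1.   6. ]
```

carry_out([
  [[-3.7, 0, 5], 0],
  [[0, -5, 1], 0],
  [[0, -5, 0], 0],
  [[0, -5, 0], 0],
  [[0, -5, 0], 0],
  [[0, -5, 0], 0],
  [[0, -5, 0], 0],
])

```text
clock: 3.52
position: [0.4554, -0.1663, 0.0168]
ee_rot: [0.001, 0.753, -0.658, 0.015]
contact_force: [-1.7, -0.0, 1.7]
width: 0.0405
```

```bash
python3 -c "
from h import *
goto([.5841,-.1492,.015],7.6)"
```

```text
t 3.5167 pos [ 0.4554 -0.1663  0.0168] heading 7.68 tilt [ 0.022 -0.021 -1.   ] F [-1.7 -0.   1.7] w 0.040476673863741715
turn 0.08 shift [ 1.000e-01 -1.299e+02  1.800e+00]
```

carry_out([
  [[0, -5, 0], 0],
  [[0, -5, 0], 0],
  [[0, -5, 0], 0],
  [[0, -5, 0], 0],
  [[0, -5, 0], 0],
  [[0, -5, 0], 0],
  [[0, -5, 0], 0],
  [[0, -5, 0], 0],
  [[0, -5, 0], 0],
  [[0, -5, 0], 0],
])

```text
clock: 4.35
position: [0.5091, -0.1585, 0.0174]
ee_rot: [0.002, 0.753, -0.658, 0.013]
contact_force: [-1.8, -0.7, 1.1]
width: 0.04
```

```bash
python3 - <<'E'
from h import *
goto([.5841,-.1492,.015],7.6)
a=cam("top")[0][170:330,330:450]; b=cam("scene")[0][180:340,160:310]
cv2.imwrite("pics/c3.png",cv2.resize(np.hstack([a,b]),None,fx=2.9,fy=2.9,interpolation=cv2.INTER_CUBIC))
E
```

```text
t 4.35 pos [ 0.5091 -0.1585  0.0174] heading 7.71 tilt [ 0.018 -0.02  -1.   ] F [-1.8 -0.7  1.1] w 0.04001505967104049
turn 0.11 shift [  0.7 -75.6   2.4]
```

View pics/c3.png

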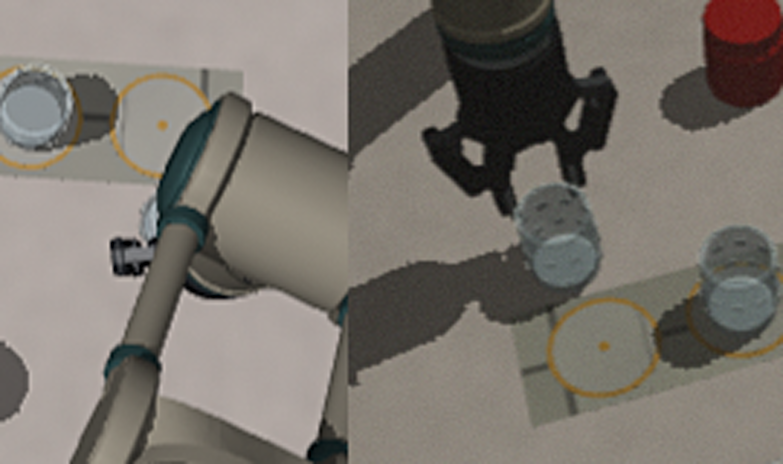

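The right stray stays cradled and upright while sliding; its floor disc is at about scene (235,269), and the ring dot is at (248,299).

carry_out([
  [[0, -5, 0], 0],
  [[0, -5, 0], 0],
  [[0, -5, 0], 0],
  [[0, -5, 0], 0],
  [[0, -5, 0], 0],
  [[0, -5, 0], 0],
  [[0, -5, 0], 0],
  [[0, -5, 0], 0],
  [[0, -5, 0], 0],
  [[0, -5, 0], 0],
])

```text
clock: 5.28
position: [0.5627, -0.1511, 0.0181]
ee_rot: [0.002, 0.753, -0.658, 0.013]
contact_force: [-1.4, 0.8, 2.0]
width: 0.0399
```

```bash
python3 - <<'E'
from h import *
goto([.5841,-.1492,.015],7.6)
c=cam("scene"); print("ringdot",proj(c,[.6158,-.145,0]), "disc of seated_right pred",proj(c,[.6189,-.0404,.006]))
b=c[0][220:340,190:340].copy()
cv2.imwrite("pics/c4.png",cv2.resize(b,None,fx=5,fy=5,interpolation=cv2.INTER_CUBIC))
E
```

```text
t 5.2833 pos [ 0.5627 -0.1511  0.0181] heading 7.71 tilt [ 0.017 -0.02  -1.   ] F [-1.4  0.8  2. ] w 0.0399290264228725
turn 0.11 shift [  1.  -21.5   3.1]
ringdot [247.79017343 298.39816372] disc of seated_right pred [294.9237009  283.75640806]
```

View pics/c4.png

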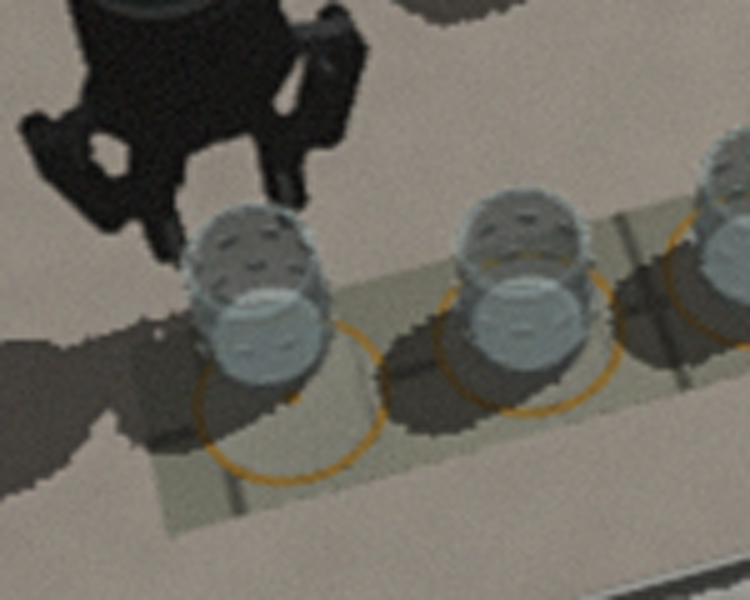

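```bash
python3 - <<'E'
from h import *
c=cam("scene"); print(ray(c,243.3,286.6,.006), ray(c,295.0,283.9,.006)); print(ray(c,190+294/5-.4,220+399/5-.4,0))
E
```

```text
[ 0.58790969 -0.14699988] [ 0.61930053 -0.04035793]
[ 0.61860547 -0.14438574]
```

carry_out([
  [[0, -5, 0], 0],
  [[0, -5, 0], 0],
  [[0, -5, 0], 0],
  [[0, -5, 0], 0],
  [[0, -4, 0], 0],
  [[0, -2, 0], 0],
  [[0, 0, 0], 0],
  [[0, 5, 0], 0],
  [[0, 8, 0], 0],
  [[0, 12, 0], 0],
])

```text
clock: 6.22
position: [0.569, -0.1508, 0.0179]
ee_rot: [0.001, 0.753, -0.658, 0.015]
contact_force: [0.2, 0.0, -0.5]
width: 0.04
```

```bash
python3 - <<'E'
from h import *
goto([.52,-.158,.015],7.6)
c=cam("scene"); b=c[0][220:340,190:340].copy()
cv2.imwrite("pics/c5.png",cv2.resize(b,None,fx=5,fy=5,interpolation=cv2.INTER_CUBIC))
E
```

```text
t 6.2167 pos [ 0.569  -0.1508  0.0179] heading 7.78 tilt [ 0.022 -0.021 -1.   ] F [ 0.2  0.  -0.5] w 0.03999642496640901
turn 0.18 shift [ 0.7 49.5  2.9]
```

View pics/c5.png

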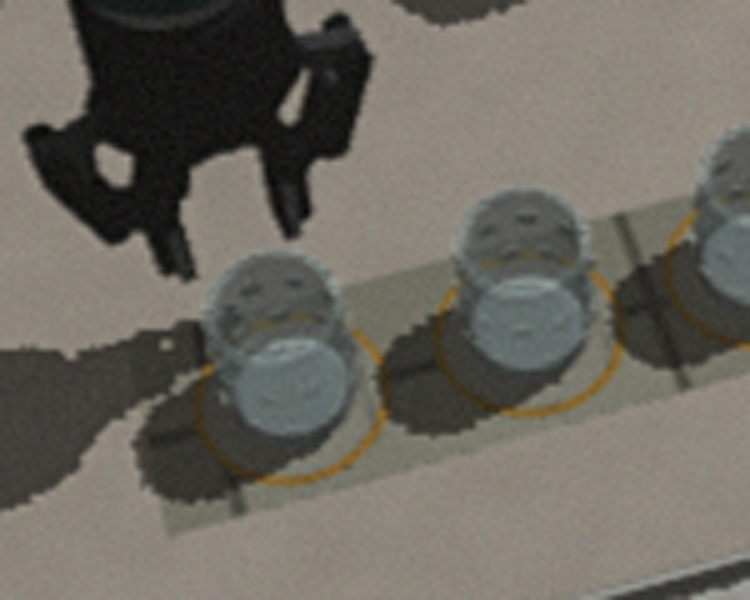

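The right glass is centred: its disc at (291,387) relates to its ring the same way the seated one does. Next I back off, rise and cross to the left stray.

carry_out([
  [[0, 15, 0], 0],
  [[0, 15, 0], 0],
  [[0, 15, 0], 0],
  [[0, 10, -10], 0],
  [[0, 0, -25], 0],
  [[0, 0, -25], 0],
  [[0, 0, -25], 0],
  [[0, 0, -25], 0],
  [[0, 0, -25], 0],
  [[0, 0, 0], 5],
])

```text
clock: 7.1
position: [0.4999, -0.1547, 0.1597]
ee_rot: [0.0, 0.722, -0.692, 0.012]
contact_force: [0.3, -0.6, -0.4]
width: 0.0402
```

carry_out([
  [[0, 0, 0], 5],
  [[0, 0, 0], 5],
  [[0, 0, 0], 0],
])

```text
clock: 7.35
position: [0.5013, -0.1555, 0.1657]
ee_rot: [0.004, -0.654, 0.756, -0.017]
contact_force: [0.1, 0.1, 0.1]
width: 0.0398
```

```bash
python3 -c "
from h import *
goto([.410,.200,.14],-7.6)"
```

```text
t 7.35 pos [ 0.5013 -0.1555  0.1657] heading -8.24 tilt [ 0.027 -0.021 -0.999] F [0.1 0.1 0.1] w 0.03980108932077038
turn -0.64 shift [-340.3  137.6   25.7]
```

carry_out([
  [[-15, 6, 0], -0.6],
  [[-25, 11, 0], 0],
  [[-30, 13, 0], 0],
  [[-30, 13, 0], 0],
  [[-30, 13, 0], 0],
  [[-30, 13, 0], 0],
  [[-30, 13, 0], 0],
  [[-30, 13, 0], 0],
  [[-25, 11, 0], 0],
  [[-15, 6, 0], 0],
])

```text
clock: 8.18
position: [0.4215, 0.122, 0.1607]
ee_rot: [0.007, -0.663, 0.748, -0.022]
contact_force: [0.5, -0.1, 0.8]
width: 0.0399
```

```bash
python3 -c "
from h import *
goto([.410,.200,.14],-7.6)"
```

```text
t 8.1833 pos [0.4215 0.122  0.1607] heading -6.93 tilt [ 0.039 -0.023 -0.999] F [ 0.5 -0.1  0.8] w 0.039899365546179615
turn 0.67 shift [-75.8  21.7  20.7]
```

carry_out([
  [[-20, 6, 0], 0.6],
  [[-20, 6, 0], 0],
  [[-20, 6, 0], 0],
  [[-12, 3, 0], 0],
  [[0, 0, 0], 0],
  [[0, 0, 0], 0],
])

```text
clock: 8.68
position: [0.4056, 0.2033, 0.1606]
ee_rot: [0.009, -0.666, 0.745, -0.021]
contact_force: [0.2, -0.5, -1.1]
width: 0.04
```

```bash
python3 -c "
from h import *
goto([.410,.200,.016],-7.6)"
```

```text
t 8.6833 pos [0.4056 0.2033 0.1606] heading -6.42 tilt [ 0.042 -0.019 -0.999] F [ 0.2 -0.5 -1.1] w 0.039980305403335886
turn 1.18 shift [  2.7  -4.8 144.6]
```

carry_out([
  [[0, 0, 15], 1.1],
  [[0, 0, 15], 0],
  [[0, 0, 15], 0],
  [[0, 0, 15], 0],
  [[0, 0, 10], 0],
  [[0, 0, 0], 0],
])

```text
clock: 9.18
position: [0.411, 0.1974, 0.0908]
ee_rot: [0.011, -0.66, 0.751, -0.023]
contact_force: [-0.6, -0.4, 0.5]
width: 0.0399
```

```bash
python3 -c "
from h import *
goto([.410,.200,.016],-7.6)"
```

```text
t 9.1833 pos [0.411  0.1974 0.0908] heading -7.34 tilt [ 0.048 -0.02  -0.999] F [-0.6 -0.4  0.5] w 0.03986727678292176
turn 0.26 shift [-2.5  1.3 74.8]
```

carry_out([
  [[-2.5, 2, 10], 0.2],
  [[0, 1, 15], 0],
  [[0, 1, 15], 0],
  [[0, 0, 15], 0],
  [[0, 0, 10], 0],
  [[0, 0, 7], 0],
  [[0, 0, 0], 0],
])

```text
clock: 9.77
position: [0.4158, 0.1944, 0.0207]
ee_rot: [0.015, -0.658, 0.752, -0.026]
contact_force: [-0.7, 0.1, 0.5]
width: 0.0398
```

```bash
python3 - <<'E'
from h import *
goto([.410,.200,.016],-7.6)
a=cam("top")[0][180:340,170:300]; b=cam("scene")[0][140:300,330:450]
cv2.imwrite("pics/c6.png",cv2.resize(np.hstack([a,b]),None,fx=3,fy=3,interpolation=cv2.INTER_CUBIC))
E
```

```text
t 9.7667 pos [0.4158 0.1944 0.0207] heading -7.61 tilt [ 0.056 -0.02  -0.998] F [-0.7  0.1  0.5] w 0.039846011461742804
turn -0.01 shift [-4.8  6.5  4.7]
```

View pics/c6.png

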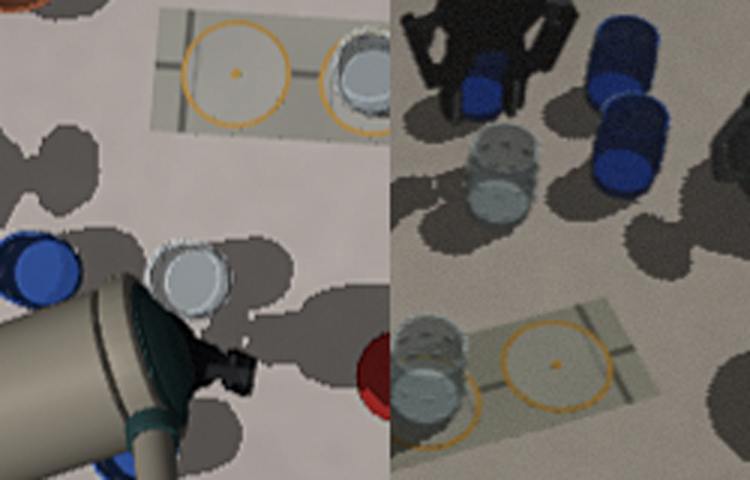

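The left stray is unmoved in its cradle line, at top (233,273), and no blue glass is touched. I correct the lateral offset by 4.5 mm and push.

carry_out([
  [[-4.5, 0, 3], 0],
  [[0, 0, 0], 0],
  [[0, -5, 0], 0],
  [[0, -5, 0], 0],
  [[0, -5, 0], 0],
  [[0, -5, 0], 0],
])

```text
clock: 10.37
position: [0.4406, 0.1978, 0.023]
ee_rot: [0.018, -0.659, 0.752, -0.027]
contact_force: [-1.7, -0.7, 1.7]
width: 0.0403
```

```bash
python3 -c "
from h import *
goto([.602,.1738,.016],-7.6)"
```

```text
t 10.3667 pos [0.4406 0.1978 0.023 ] heading -7.54 tilt [ 0.064 -0.017 -0.998] F [-1.7 -0.7  1.7] w 0.04031063524956229
turn 0.06 shift [   2.5 -163.1    7. ]
```

carry_out([
  [[0, 5, 0], 0],
  [[1.5, 0, 5], 0],
  [[0, 0, 5], 0],
  [[0, -5, 1], 0],
  [[0, -5, 0.5], 0],
  [[0, -5, 0.5], 0],
  [[0, -5, 0.5], 0],
  [[0, -5, 0.5], 0],
])

```text
clock: 11.03
position: [0.4599, 0.1926, 0.0096]
ee_rot: [0.016, -0.658, 0.752, -0.026]
contact_force: [-2.9, 0.3, 3.2]
width: 0.0399
```

```bash
python3 -c "
from h import *
goto([.602,.1738,.016],-7.6)"
```

```text
t 11.0333 pos [0.4599 0.1926 0.0096] heading -7.58 tilt [ 0.057 -0.018 -0.998] F [-2.9  0.3  3.2] w 0.03989408290926244
turn 0.02 shift [-1.000e-01 -1.434e+02 -6.400e+00]
```

carry_out([
  [[0, -5, 0], 0],
  [[0, -5, 0], 0],
  [[0, -5, 0], 0],
  [[0, -5, 0], 0],
  [[0, -5, 0], 0],
  [[0, -5, 0], 0],
  [[0, -5, 0], 0],
  [[0, -5, 0], 0],
  [[0, -5, 0], 0],
  [[0, -5, 0], 0],
])

```text
clock: 11.87
position: [0.5166, 0.1851, 0.0128]
ee_rot: [0.016, -0.658, 0.752, -0.026]
contact_force: [-1.8, 0.9, 1.8]
width: 0.0401
```

```bash
python3 -c "
from h import *
goto([.602,.1738,.016],-7.6)"
```

```text
t 11.8667 pos [0.5166 0.1851 0.0128] heading -7.6 tilt [ 0.059 -0.018 -0.998] F [-1.8  0.9  1.8] w 0.04011046048774496
turn 0.0 shift [ -0.1 -86.2  -3.2]
```

Tracking well; about 56 mm more, then a look.

carry_out([
  [[0, -5, 0.2], 0],
  [[0, -5, 0.2], 0],
  [[0, -5, 0.2], 0],
  [[0, -5, 0.2], 0],
  [[0, -5, 0.2], 0],
  [[0, -5, 0.2], 0],
  [[0, -5, 0.2], 0],
  [[0, -5, 0.2], 0],
  [[0, -5, 0.2], 0],
  [[0, -5, 0.2], 0],
])

```text
clock: 12.7
position: [0.5711, 0.1777, 0.0141]
ee_rot: [0.016, -0.658, 0.752, -0.026]
contact_force: [-1.5, 1.1, 1.2]
width: 0.0397
```

```bash
python3 - <<'E'
from h import *
goto([.602,.1738,.016],-7.6)
c=cam("scene"); b=c[0][180:300,310:460].copy()
print("ringdot",(proj(c,[.6273,.1704,0])-[310,180]+.5)*5)
cv2.imwrite("pics/c7.png",cv2.resize(b,None,fx=5,fy=5,interpolation=cv2.INTER_CUBIC))
E
```

```text
t 12.7 pos [0.5711 0.1777 0.0141] heading -7.6 tilt [ 0.058 -0.018 -0.998] F [-1.5  1.1  1.2] w 0.03969908732356828
turn 0.0 shift [ -0.2 -31.2  -1.9]
ringdot [379.08196766 407.0253842 ]
```

View pics/c7.png

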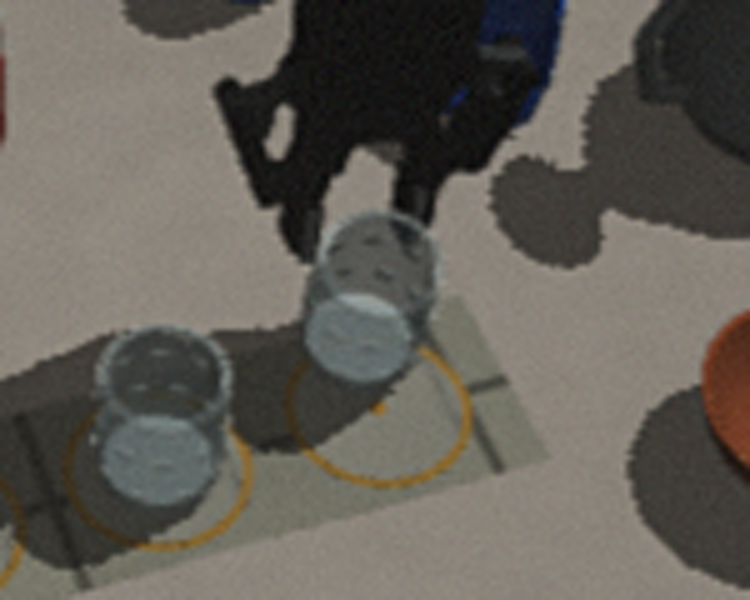

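```bash
python3 - <<'E'
from h import *
c=cam("scene"); r=lambda a,b,z:ray(c,310+a/5-.5,180+b/5-.5,z)
print(r(358,337,.006),r(380,408,0),r(157,459,.006))
E
```

```text
[0.59219301 0.17559578] [0.62792437 0.17055826] [0.62283632 0.06456043]
```

carry_out([
  [[0, -5, 0.2], 0],
  [[0, -5, 0.2], 0],
  [[0, -5, 0.2], 0],
  [[0, -5, 0.2], 0],
  [[0, -5, 0.2], 0],
  [[0, -4, 0.2], 0],
  [[0, -3, 0], 0],
  [[0, -1, 0], 0],
  [[0, 0, 0], 0],
])

```text
clock: 13.55
position: [0.6073, 0.1729, 0.0152]
ee_rot: [0.016, -0.658, 0.752, -0.026]
contact_force: [-2.1, 0.0, 2.8]
width: 0.04
```

carry_out([
  [[0, 5, 0], 0],
  [[0, 10, 0], 0],
  [[0, 15, 0], 0],
  [[0, 15, 0], 0],
])

```text
clock: 13.88
position: [0.5655, 0.1788, 0.012]
ee_rot: [0.019, -0.658, 0.753, -0.028]
contact_force: [0.0, -0.9, 0.3]
width: 0.0398
```

```bash
python3 - <<'E'
from h import *
goto([.602,.1738,.016],-7.6)
c=cam("scene"); b=c[0][180:340,190:460].copy()
cv2.imwrite("pics/c8.png",cv2.resize(b,(800,474),interpolation=cv2.INTER_CUBIC))
E
```

```text
t 13.8833 pos [0.5655 0.1788 0.012 ] heading -7.69 tilt [ 0.066 -0.017 -0.998] F [ 0.  -0.9  0.3] w 0.039813308498487444
turn -0.09 shift [  0.1 -36.8  -4. ]
```

View pics/c8.png

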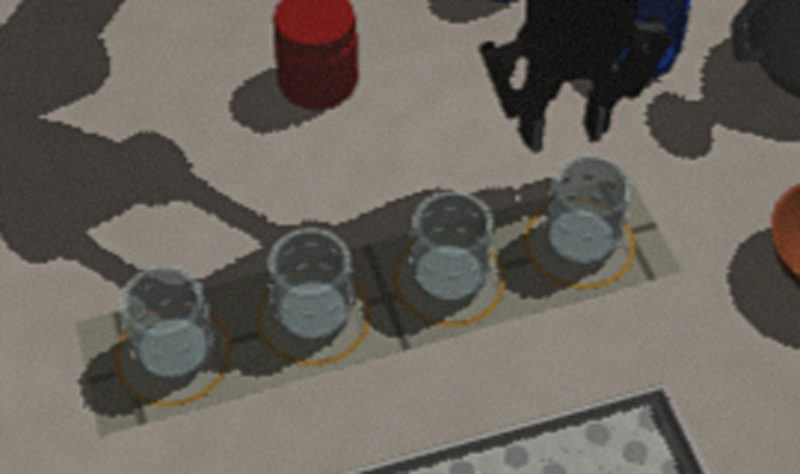

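All four glasses stand alike in their rings. I rise clear for a top-view check.

carry_out([
  [[0, 5, -15], 0],
  [[0, 0, -30], 0],
  [[0, 0, -30], 0],
  [[0, 0, -30], 0],
  [[0, 0, -30], 0],
  [[0, 25, -20], 0],
  [[0, 30, 0], 0],
  [[0, 30, 0], 0],
  [[0, 30, 0], 0],
  [[0, 30, 0], 0],
])

```text
clock: 14.77
position: [0.4023, 0.2022, 0.1633]
ee_rot: [0.021, -0.658, 0.752, -0.03]
contact_force: [0.2, 0.3, 0.7]
width: 0.04
```

carry_out([
  [[0, 30, 0], 0],
  [[0, 20, 0], 0],
  [[0, 0, 0], 0],
])

```text
clock: 15.02
position: [0.3436, 0.2082, 0.1587]
ee_rot: [0.021, -0.659, 0.752, -0.029]
contact_force: [-0.1, -1.2, -0.2]
width: 0.0398
```

```bash
python3 - <<'E'
from h import *
from scipy.optimize import least_squares
goto([.4,.1738,.2],-7.6)
c=cam("top"); cv2.imwrite("pics/c9.png",c[0])
m=cv2.inRange(cv2.cvtColor(c[0],cv2.COLOR_BGR2HSV),(85,3,60),(125,70,255)); m=cv2.morphologyEx(m,cv2.MORPH_CLOSE,np.ones((3,3)))
lab,st=cv2.connectedComponentsWithStats(m)[1:3]; t=np.linspace(0,6.28,60)
A,B=np.array([.6273,.1704]),np.array([.6158,-.1450])
for k in range(4):
    g=A+(B-A)*k/3; u,v=proj(c,[*g,.006]); i=lab[int(v),int(u)]; x,y,w,h=st[i][:4]
    b=np.array([x,y,x+w,y+h])-.5
    def box(p):
        q=np.array([proj(c,[p[0]+r*np.cos(a),p[1]+r*np.sin(a),z]) for r,z in((.026,0),(.029,.024),(.029,.036),(.0265,.072)) for a in t]); return np.r_[q.min(0),q.max(0)]-b
    r=least_squares(box,g); print(k,st[i],"base-ring mm",((r.x-g)*1000).round(1),r.fun.round(1))
E
```

```text
t 15.0167 pos [0.3436 0.2082 0.1587] heading -7.54 tilt [ 0.07  -0.016 -0.997] F [-0.1 -1.2 -0.2] w 0.03980615643606512
turn 0.06 shift [ 26.6 -60.5 -41.3]
0 [     0      0    640    480 298752] base-ring mm [ -76.7 -164.2] [ 306.7  223.7 -307.1 -228.4]
1 [281 192  26  26 539] base-ring mm [-1.9  0.1] [-0.  -1.5  0.1  1.6]
2 [328 194  27  27 538] base-ring mm [-0.8 -0.5] [ 0.3 -1.  -0.2  1. ]
3 [     0      0    640    480 298752] base-ring mm [-65.2 151.2] [ 306.7  223.7 -307.1 -228.4]
```

View pics/c9.png

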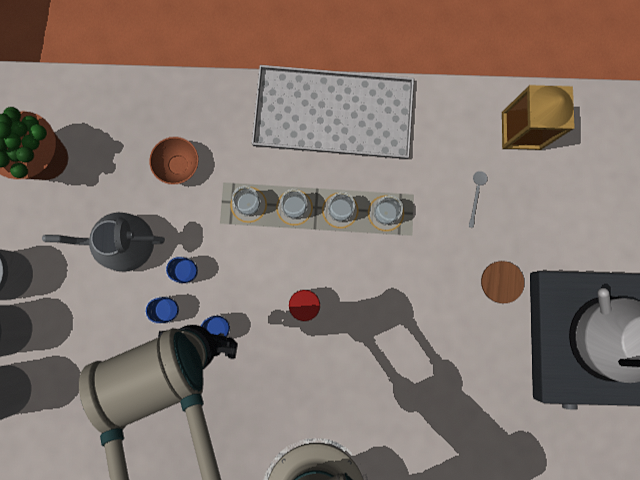

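The scene is intact, and the glasses appear at (246,203), (294,205), (341,208) and (387,210). The seed pixel missed the two end glasses, so I re-measure them by nearest blob.

```bash
python3 - <<'E'
from h import *
from scipy.optimize import least_squares
c=cam("top"); hsv=cv2.cvtColor(c[0],cv2.COLOR_BGR2HSV); t=np.linspace(0,6.28,60)
m=cv2.morphologyEx(cv2.inRange(hsv,(85,3,60),(125,70,255)),cv2.MORPH_CLOSE,np.ones((3,3)))
N,lab,st,ce=cv2.connectedComponentsWithStats(m)
for g in ([.6273,.1704],[.6158,-.1450]):
    g=np.array(g); q=proj(c,[*g,.03]); ok=[i for i in range(1,N) if st[i,4]>30 and np.hypot(*(ce[i]-q))<14]
    x0,y0=st[ok,:2].min(0); x1,y1=(st[ok,:2]+st[ok,2:4]).max(0); b=np.array([x0,y0,x1,y1])-.5
    def box(p):
        q=np.array([proj(c,[p[0]+r*np.cos(a),p[1]+r*np.sin(a),z]) for r,z in((.026,0),(.029,.024),(.029,.036),(.0265,.072)) for a in t]); return np.r_[q.min(0),q.max(0)]-b
    r=least_squares(box,g); print(st[ok].tolist(),((r.x-g)*1000).round(1),r.fun.round(1))
E
```

```text
[[233, 188, 26, 27, 544]] [-0.6  0.9] [-0.9 -1.1  1.   1.2]
[[374, 197, 28, 28, 548]] [-2.   2.1] [-0.2 -0.4  0.2  0.4]
```

Both are within 3 mm of their ring centres, with a 12 mm margin, and the arm is clear. Handing in.

```bash
python3 -c "
from rig import manip
print(manip.sign_off())"
```

```text
the job is handed in; nothing more can be done
None
```

I pushed both stray glasses along the ledge into the two empty end rings, and every ring now holds one upright glass. I used the fingers as a fixed 40 mm cradle, with no pinching or lifting. It took about 15 s, and the forces I read between moves stayed under about 5 N.

The last top-view check puts the left glass about 1 mm and the right glass about 3 mm from its ring centre, with 12 mm allowed.

- **Seated glasses:** the measured positions match those at the start.
- **Everything else:** the jar, blue glasses and other items show no movement by eye in the final picture.
- **Checks that disagreed:**
  - The scene camera placed the right ring about 3 mm from where the top camera did.
  - My first final measurement missed both end glasses, so I repeated it.
  - The tool had drifted to about 4° of tilt by the end, which did no harm.

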